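Sweep a test jig's spring plungers for a stuck one

TASK

Check the test jig for stuck plungers: with closed fingers pointing down, run your fingertips gently along the engraved curve in one low sweep, starting at the small plunger farthest from the big round pad, so that each of the four small plungers dips visibly in turn and springs back; do not lift off between them. End the sweep on the big pad, press it more than half way down, and finish the program while still holding it down. Pick nothing up and leave the module, the cap, the hex key and everything else where they are.

Things in the scene. Friction and masses are not known exactly. Their poses are not given: they have to be found in the camera images.
- jig: Grey-painted metal test-jig plate 165 x 250 x 20 mm, fixed on the bench, any yaw. Origin at bench level; plate spans -90..+75 mm in jig x, +-125 mm in jig y, top at z = 20 mm. An engraved dark line on top, an arc of 140 mm radius about jig (-95, 0) mm bulging to +x, joins four small round plungers and, at its +y end, a big round pad. Two 4 mm high rails flank the module in the arc's hollow.
- pin1 (a joint): Travel of small plunger 1 (1 is at the end of the row farthest from the big pad): steel cone, 30 mm across at the plate, 9 mm high, flanks sloping 38 degrees: a finger sliding along the row rides over it. 0 = up, 0.008 m = fully down; spring 2 N at first to 5 N fully down.
- pin2 (a joint): Travel of small plunger 2 (1 is at the end of the row farthest from the big pad): steel cone, 30 mm across at the plate, 9 mm high, flanks sloping 38 degrees: a finger sliding along the row rides over it. 0 = up, 0.008 m = fully down; spring 2 N at first to 5 N fully down.
- pin3 (a joint): Travel of small plunger 3 (1 is at the end of the row farthest from the big pad): steel cone, 30 mm across at the plate, 9 mm high, flanks sloping 38 degrees: a finger sliding along the row rides over it. 0 = up, 0.008 m = fully down; spring 2 N at first to 5 N fully down.
- pin4 (a joint): Travel of small plunger 4 (1 is at the end of the row farthest from the big pad): steel cone, 30 mm across at the plate, 9 mm high, flanks sloping 38 degrees: a finger sliding along the row rides over it. 0 = up, 0.008 m = fully down; spring 2 N at first to 5 N fully down.
- pad (a joint): Travel of the big round pad that ends the row: steel, 48 mm across at the plate, sloping flanks, flat top 22 mm across standing 10 mm above the plate. 0 = up, 0.009 m = fully down; spring 2 N to about 5.6 N; it springs back when let go.
- p1 (a point): Point on the plate's top surface (20 mm above the bench) on the axis of small plunger 1; the plunger's tip is 9 mm above it. Neighbouring plungers stand 52 mm apart.
- p2 (a point): Point on the plate's top surface (20 mm above the bench) on the axis of small plunger 2; the plunger's tip is 9 mm above it. Neighbouring plungers stand 52 mm apart.
- p3 (a point): Point on the plate's top surface (20 mm above the bench) on the axis of small plunger 3; the plunger's tip is 9 mm above it. Neighbouring plungers stand 52 mm apart.
- p4 (a point): Point on the plate's top surface (20 mm above the bench) on the axis of small plunger 4; the plunger's tip is 9 mm above it. Neighbouring plungers stand 52 mm apart.
- p5 (a point): Point on the plate's top surface on the axis of the big pad, 60 mm from small plunger 4; the pad's top is 10 mm above it.
- m1 (a point): Point on the plate's top surface on the engraved line, half way between plunger 1 and plunger 2.
- m2 (a point): Point on the plate's top surface on the engraved line, half way between plunger 2 and plunger 3.
- m3 (a point): Point on the plate's top surface on the engraved line, half way between plunger 3 and plunger 4.
- m4 (a point): Point on the plate's top surface on the engraved line, half way between plunger 4 and the big pad.
- module: Loose green circuit module, 66 x 43 x 42 mm, standing in its nest on the jig plate in the hollow of the arc; origin under its centre. Leave alone.
- cap: Loose white moulded cap, 46 x 46 x 43 mm, standing on the jig plate near the pad's end, off the row; origin under its centre. Leave alone.
- hexkey: Loose black hex key, 26 x 88 x 4 mm, lying on the jig plate near plunger 1's end, off the row; origin under its centre. Leave alone.
- cup: Steel cup, 64 mm across, 35 mm high, on the bench to the right of the jig, in front of the screwdriver; origin under its centre. Leave alone.
- screwdriver: Screwdriver, 227 mm long, 32 mm high, lying on the bench to the right of the jig; origin under its centre. Leave alone.

How it is judged:
On the way, in this order (a step that is already met when the one before it is completed fails the run):
1. small plunger 1 dips at least 2 mm under the fingers (value of joint pin1 above 0.002 m and contact force between the fingers and jig above 0.3 N), for 0.04 s.
2. the fingers pass along the line from plunger 1 without lifting off (TCP within 14 mm of the half-way point in plan and less than 40 mm above the plate, that is, closed tips within about 20 mm of it) (horizontal distance between the grasp point and m1 below 0.014 m and z of the grasp point in the frame of jig below 0.06 m), for 0.04 s.
3. small plunger 2 dips at least 2 mm under the fingers (value of joint pin2 above 0.002 m and contact force between the fingers and jig above 0.3 N), for 0.04 s.
4. the fingers pass along the line from plunger 2 without lifting off (TCP within 14 mm of the half-way point in plan and less than 40 mm above the plate, that is, closed tips within about 20 mm of it) (horizontal distance between the grasp point and m2 below 0.014 m and z of the grasp point in the frame of jig below 0.06 m), for 0.04 s.
5. small plunger 3 dips at least 2 mm under the fingers (value of joint pin3 above 0.002 m and contact force between the fingers and jig above 0.3 N), for 0.04 s.
6. the fingers pass along the line from plunger 3 without lifting off (TCP within 14 mm of the half-way point in plan and less than 40 mm above the plate, that is, closed tips within about 20 mm of it) (horizontal distance between the grasp point and m3 below 0.014 m and z of the grasp point in the frame of jig below 0.06 m), for 0.04 s.
7. small plunger 4 dips at least 2 mm under the fingers (value of joint pin4 above 0.002 m and contact force between the fingers and jig above 0.3 N), for 0.04 s.
8. the fingers pass along the line from plunger 4 without lifting off (TCP within 14 mm of the half-way point in plan and less than 40 mm above the plate, that is, closed tips within about 20 mm of it) (horizontal distance between the grasp point and m4 below 0.014 m and z of the grasp point in the frame of jig below 0.06 m), for 0.04 s.
9. the fingers hold the big pad down at least 4 mm (value of joint pad above 0.004 m and contact force between the fingers and jig above 0.5 N), for 0.2 s.
At the end, for the whole second after the job is handed in: The fingers hold the big pad at least 4 mm down with more than 0.5 N, all four small plungers are back up (within 1 mm), and the module, cap, hex key, cup and screwdriver are within 15 mm of where they stood (all of step 9 and value of joint each of pin1, pin2, pin3, pin4 below 0.001 m and distance of each of module, cap, hexkey, cup, screwdriver from where it was at the start of the episode below 0.015 m); the arm keeps its last pose, push and grip.
It fails at once if the jig is pressed harder than 25 N (contact force between the fingers and jig above 25 N).
It fails at once if the module, cap, hex key, cup or screwdriver is moved or lifted by more than 15 mm (distance of any of module, cap, hexkey, cup, screwdriver from where it was at the start of the episode above 0.015 m).
It also fails if it takes over 38 s, if anything falls off the work surface, if the arm or the gripper's body presses on something with over 40 N, if the wrist force passes 120 N, or if a joint passes its speed limit or range.

ROBOT

A 7-joint arm with a two-finger parallel gripper is mounted at the origin on a cart in front of the work surface, level with it; the furniture and walls round the work are solid. World frame = base frame: x ahead of the robot, y to its left, z up, the work surface at z = 0. Lengths are in m, angles in rad, forces in N, time in s.
With the tool pointing down it reaches from about 0.425 to 0.925 m from the base axis. Payload 6.8 kg.
Tool frame: the origin (TCP) lies between the finger pads, 19 mm behind the fingertips; this is the grasp point; z points along the fingers, y is the line along which they close (so a half turn about z gives the same grasp; the last joint's range is limited). The gripper opens to 85 mm and grips with 20 to 120 N. Pads are 22 mm wide; open, the fingers measure 114 mm over their backs; the gripper's body (76 mm by 85 mm) begins 54 mm behind the grasp point. The pads swing forward as they close: fully open they stand 13 mm farther back than shut.
Start: joints at [-1.212, 0.477, 0.022, 1.555, -0.011, 1.109, -0.083], TCP at [0.304, 0.603, 0.25] pointing down, gripper open.
Joint ranges: [-2.96, 2.96], [-0.34, 2.1], [-1.41, 1.46], [0.24, 2.44], [-1.37, 4.51], [0.17, 1.92], [-2.96, 2.96]. Speed limits (rad/s): [2.39, 2.39, 3.14, 3.14, 3.14, 3.14, 3.14].

INTERFACE

Orientations are given as a unit quaternion [w, x, y, z].
In Python, from station import bot, read_camera, camera_info gives the robot as it stands (bot), with the cameras as plain functions.
- The arm moves only by the tool shift_gripper, called after ">>>" by a JSON object that holds its "op" and its "data". Schema: {"type":"object","properties":{"plan":{"type":"array","items":{"type":"object","properties":{"trans":{"type":"array","items":{"type":"number"},"minItems":3,"maxItems":3},"turn":{"type":"number"},"aperture":{"type":"number"}},"additionalProperties":false,"required":["aperture"]},"minItems":1,"maxItems":20},"grip_force":{"type":"number"},"only":{"type":"string"},"quiet":{"type":"boolean"},"lines":{"type":"string"}},"required":["plan"],"additionalProperties":false}. plan is a list of rows, 1 to 20 of them, each an object with the fields trans (a list: dx, dy, dz in shares of the most that a row can go, 1 being 50 mm), turn (a turn about the tool's z in parts of the range, where 1.0 means 2 rad), aperture (the opening from 0.0 (shut) to 1.0 (fully open)); a field left out counts as zero (the opening has to be given); each row shifts and turns the commanded pose from where the row before left it, along the tool's axes as they then stand; what a row does not reach is not made up. A row lasts 1/10 s, in which the tool goes at most 0.05 m and 0.15 rad, less where a joint would pass 70% of its speed; a pose out of reach is approached as far as the arm can. The fingers move at their own pace and stop on an object; grip_force is the grip in N (left out, the last holds). Time passes only in rows, so rows that do not move let the fingers close. The tool returns the time, the measured TCP pose, the force, the opening and the grip force at its end. only (a regular expression) keeps the lines of the reply that match it, lines (a string "A,B") keeps lines A to B, and quiet returns only ok. A shift or turn number past 1, either way, is cut back to 1. Input that does not fit is refused with a message, and nothing moves.
- bot.get_obs(): the state, without advancing time (a new reading comes with each control period).
- read_camera(name): name is "scene" or "top" or "wrist"; returns the picture (400x640x3 uint8, blue, green, red); there is no depth.
- camera_info(name): a dict with "vertical_fov" (degrees; the focal length in pixels is half the picture's height over the tangent of half this angle, whatever the lens; pixels are square), "cx", "cy" (the principal point, pixels), "view" (4x4, takes a point from world to camera coordinates); the wrist camera has in their place "hand_eye" (4x4, takes a point from camera to tool coordinates, whose origin is the TCP and whose axes are the flange's). Camera axes: x right, y up, looking along -z (the intrinsics and any distortion apply to the point x, -y, -z); pixel columns grow to the right and rows downward; lengths in m; the calibration is good to about 2 mm. The wrist camera is an equidistant fisheye: a pixel r from the principal point sees the ray r / f radians off the axis. A picture is of the moment at which its call begins: read the wrist's pose just before it. camera_info takes no time and is no camera call.
- bot.hand_in(): hands the job in; it is judged then, once.
The state is a dict: "t": time; "q": joint angles; "joint_vel": joint speeds; "joint_torque": joint torques, N m; "eef_pos": TCP position; "tool_rot": TCP orientation; "contact_force": force on the tool from outside, world axes, zero at the start; "torque": the same for the moment, N m; "gripper_width": opening from 0.0 (shut) to 1.0 (fully open); "grasp_force": force on a finger pad.
Only numpy, scipy, OpenCV 4.12 (cv2) and the standard library are available. Lean on these libraries where they do the work, as an engineer would, in place of code of your own. Each camera call takes 0.05 s, during which the arm holds its last target. There are 200 camera calls.

## Working session

There is one attempt and no reset: what is moved stays moved. The work goes in short steps, Python scripts to look and compute and a tool call to move; the robot and the scene stay as the last step left them, time stands still between calls to the robot, and variables do not carry over. Pictures are saved under pics/ and viewed, at most 10 in all, crops included, and the job is handed in when it is done.

```bash
ls; mkdir -p pics; python3 - <<'E'
from station import bot, read_camera, camera_info
import cv2,numpy as np
o=bot.get_obs()
print(o)
for n in ["scene","top","wrist"]:
    print(n,camera_info(n))
for n in ["top","scene"]:
    cv2.imwrite(f"pics/{n}0.png",read_camera(n))
E
```

```text
pics
station.py
{'t': 0.0, 'q': array([-1.21209886,  0.47782099,  0.02232105,  1.55647144, -0.01156381,
        1.1092571 , -0.0831247 ]), 'joint_vel': array([ 4.78522513e-04, -9.18919067e-04, -6.00918496e-04,  1.40002893e-03,
       -6.88662897e-05,  2.84133407e-04,  1.87964150e-03]), 'joint_torque': array([-6.17586047e-04, -5.96454763e+01,  1.60755124e+00, -2.81187558e+01,
        1.24324544e-02,  9.56291333e-03,  5.47572355e-06]), 'eef_pos': array([0.30350312, 0.60229298, 0.24900284]), 'tool_rot': array([-1.76860658e-04,  2.31292714e-01,  9.72883777e-01, -8.98058617e-04]), 'contact_force': array([0.19928357, 1.01845387, 0.6025837 ]), 'torque': array([-0.04146086,  0.0225708 , -0.03019932]), 'grasp_force': 0.0, 'gripper_width': 1.0025116889069297}
scene {'vertical_fov': 53.93461879121365, 'cx': 321.4960998131316, 'cy': 197.17176697324, 'view': array([[ 0.55738852, -0.83024977, -0.00183254, -0.33731702],
       [ 0.62303172,  0.41681167,  0.66189086, -0.36351428],
       [-0.54877091, -0.3700721 ,  0.74959798, -0.6151872 ],
       [ 0.        ,  0.        ,  0.        ,  1.        ]])}
top {'vertical_fov': 49.64044012895826, 'cx': 323.31700268856935, 'cy': 195.70028310123993, 'view': array([[ 0.02099273, -0.99949017, -0.02405648, -0.05849305],
       [ 0.98719617,  0.01691694,  0.15861127, -0.55563104],
       [-0.15812345, -0.02707814,  0.987048  , -0.81610225],
       [ 0.        ,  0.        ,  0.        ,  1.        ]])}
wrist {'vertical_fov': 65.70646984690485, 'cx': 322.8290142177186, 'cy': 200.5483708959123, 'hand_eye': array([[-2.15719110e-04,  9.48351853e-01,  3.17220298e-01,
         8.11430955e-02],
       [ 9.99999935e-01,  2.96569083e-04, -2.06584332e-04,
        -3.45886395e-06],
       [-2.89992367e-04,  3.17220232e-01, -9.48351855e-01,
        -1.22839382e-01],
       [ 0.00000000e+00,  0.00000000e+00,  0.00000000e+00,
         1.00000000e+00]])}
```

View pics/top0.png

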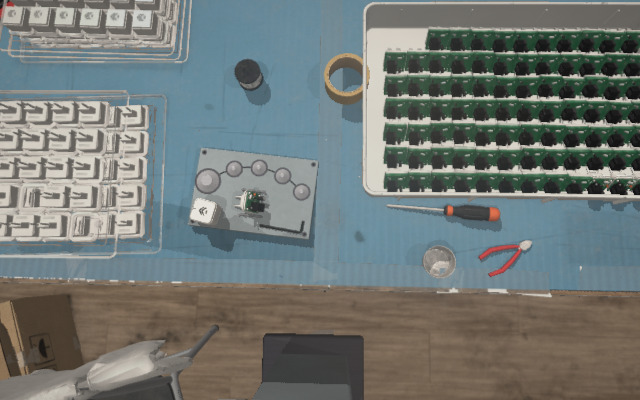

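View pics/scene0.png

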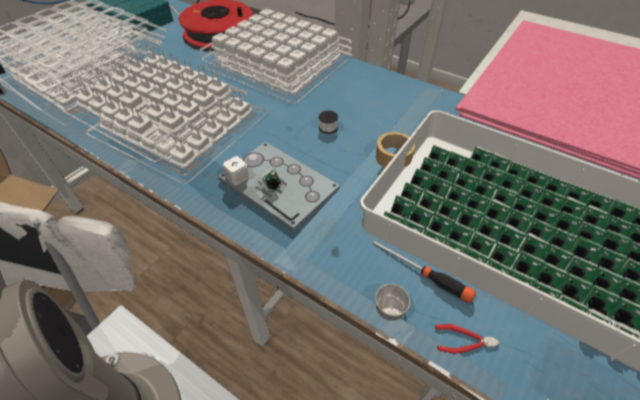

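The top view shows the jig at about (190–318, 150–240). Plungers 1 to 4 are near (302,191), (283,176), (259,168) and (234,169), and the pad is near (207,181). The cap is at (204,211), the module at (252,201) and the hex key at (285,229). The scene view agrees, with the pad at (254,160) and p1 at (312,197).

```bash
cat > h.py <<'E'
from station import bot, read_camera, camera_info
import numpy as np,cv2
from scipy.spatial.transform import Rotation as R
from scipy.optimize import least_squares
def rot(o): return R.from_quat(np.roll(o["tool_rot"],-1))
def rays(name,px,o=None):
    c=camera_info(name); f=200/np.tan(np.radians(c["vertical_fov"])/2)
    d=(np.asarray(px,float)-[c["cx"],c["cy"]])/f
    if name=="wrist":
        r=np.linalg.norm(d,axis=1,keepdims=True); d=np.hstack([d*np.sinc(r/np.pi),np.cos(r)])*[1,-1,-1]
        T=np.eye(4);T[:3,:3]=rot(o).as_matrix();T[:3,3]=o["eef_pos"];T=T@c["hand_eye"]
    else:
        d=np.c_[d,np.ones(len(d))]*[1,-1,-1]; T=np.linalg.inv(c["view"])
    return T[:3,3],d@T[:3,:3].T
def plane(org,d,z): return org+d*((z-org[2])/d[:,2:])
def cross(a,b):
    out=[]
    for d1,d2 in zip(a[1],b[1]):
        A=np.c_[d1,-d2]; s=np.linalg.lstsq(A,b[0]-a[0],rcond=None)[0]
        out.append((a[0]+d1*s[0]+b[0]+d2*s[1])/2)
    return np.array(out)
a=2*np.arcsin(26/140);b=2*np.arcsin(30/140)
ANG=np.array([0,a,2*a,3*a,3*a+b]); MID=(ANG[1:]+ANG[:-1])/2
def arc(p,ang): return np.c_[p[0]+.14*np.cos(p[2]+ang),p[1]+.14*np.sin(p[2]+ang)]
def fit(P):
    g=P[:,:2].mean(0)-[.1,0]
    r=min((least_squares(lambda p:(arc(p,ANG)-P[:,:2]).ravel(),[*g,t]) for t in np.arange(-3,3.1,.7)),key=lambda r:r.cost)
    return r.x,np.linalg.norm(arc(r.x,ANG)-P[:,:2],axis=1)*1e3
def togo(o,target): return rot(o).inv().apply(np.asarray(target)-o["eef_pos"])
E
python3 - <<'E'
from h import *
np.set_printoptions(precision=4,suppress=True)
T=rays("top",[(302,191),(283,176),(259,168),(234,169),(207,181)])
P=plane(*T,.022);print(P)
p,e=fit(P);print(p,e,arc(p,ANG))
S=rays("scene",[(312,197),(307,182),(293,169),(277,162),(254,160)])
print(cross(T,S))
o=bot.get_obs();print(rot(o).as_matrix(),togo(o,[*P.mean(0)[:2],.25]))
E
```

```text
[[ 0.5691 -0.0035  0.022 ]
 [ 0.5998  0.0366  0.022 ]
 [ 0.6158  0.0869  0.022 ]
 [ 0.6129  0.1388  0.022 ]
 [ 0.5867  0.1934  0.022 ]]
[ 0.4775  0.1039 -0.8689] [1.2584 1.2077 0.6713 0.2131 1.2932] [[ 0.5679 -0.003 ]
 [ 0.6007  0.0373]
 [ 0.6165  0.0869]
 [ 0.6131  0.1388]
 [ 0.5861  0.1923]]
[[ 0.5686 -0.001   0.0157]
 [ 0.6006  0.038   0.0152]
 [ 0.615   0.0889  0.0197]
 [ 0.6137  0.1403  0.0172]
 [ 0.5881  0.1953  0.0153]]
[[-0.893   0.45   -0.0007]
 [ 0.45    0.893  -0.0015]
 [-0.0001 -0.0016 -1.    ]] [-0.4923 -0.3251 -0.0003]
```

Careful with the scale: shifts go in shares of 50 mm and turns go in shares of 2 rad. That gives: -0.03 m is -0.6, -0.02 m is -0.4.

>>> {"op": "shift_gripper", "data": {"plan": [{"trans":[-0.6,-0.4,0],"aperture":0},{"trans":[-0.6,-0.4,0],"aperture":0},{"trans":[-0.6,-0.4,0],"aperture":0},{"trans":[-0.6,-0.4,0],"aperture":0},{"trans":[-0.6,-0.4,0],"aperture":0},{"trans":[-0.6,-0.4,0],"aperture":0},{"trans":[-0.6,-0.4,0],"aperture":0},{"trans":[-0.6,-0.4,0],"aperture":0},{"trans":[-0.6,-0.4,0],"aperture":0},{"trans":[-0.6,-0.4,0],"aperture":0},{"trans":[-0.6,-0.4,0],"aperture":0},{"trans":[-0.6,-0.4,0],"aperture":0},{"trans":[-0.6,-0.4,0],"aperture":0},{"trans":[-0.6,-0.4,0],"aperture":0},{"trans":[-0.6,-0.4,0],"aperture":0},{"trans":[-0.6,-0.4,0],"aperture":0},{"aperture":0},{"aperture":0},{"aperture":0}], "grip_force": 20}}

```text
t: 2.0
eef_pos: [0.5878, 0.1023, 0.2496]
tool_rot: [-0.001, 0.231, 0.973, 0.0]
contact_force: [-0.6, -0.0, -0.2]
gripper_width: -0.003
grasp_force: 0.0
```

```bash
python3 - <<'E'
from h import *
o=bot.get_obs();im=read_camera("wrist");cv2.imwrite("pics/w1.png",im)
np.savez("w1.npz",**o)
print(o["eef_pos"],rot(o).as_matrix().round(4),o["contact_force"])
E
```

```text
[0.58776329 0.10234777 0.24963297] [[-8.937e-01  4.486e-01 -1.000e-03]
 [ 4.486e-01  8.937e-01  6.000e-04]
 [ 1.100e-03  1.000e-04 -1.000e+00]] [-0.60830141 -0.00571545 -0.22188867]
```

View pics/w1.png

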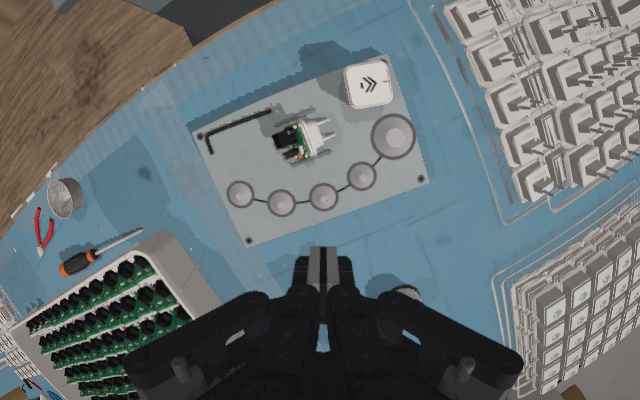

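The wrist view shows p1 to p4 at (240,193), (281,203), (323,196) and (361,176), and the pad at (393,137). Each has a dark rim. I'll refine these centres by fitting circles to the rims.

To row units: -0.04 m is -0.8, 0.03 m is 0.6.

```bash
cat >> h.py <<'E'
def circles(im,guess,rad):
    g=cv2.GaussianBlur(cv2.resize(im,None,fx=4,fy=4,interpolation=cv2.INTER_CUBIC),(0,0),2)
    g=cv2.cvtColor(g,cv2.COLOR_BGR2GRAY).astype(float); out=[]
    th=np.linspace(0,2*np.pi,90,endpoint=False)
    for (x,y),r0 in zip(guess,rad):
        c=np.array([x,y],float)
        for _ in range(4):   # darkest rim point on each spoke -> robust ellipse
            rr=np.arange(.75*r0,1.35*r0,.1)
            X=c[0]+np.outer(np.cos(th),rr);Y=c[1]+np.outer(np.sin(th),rr)
            v=cv2.remap(g.astype(np.float32),(4*X+1.5).astype(np.float32),(4*Y+1.5).astype(np.float32),1)
            k=v.argmin(1);i=np.arange(90);pts=np.c_[X[i,k],Y[i,k]]
            m=abs(rr[k]-np.median(rr[k]))<.12*r0
            e=cv2.fitEllipse(pts[m].astype(np.float32));c=np.array(e[0])
        out.append((*c,e[1][0]/2,e[1][1]/2,m.sum()))
    return np.array(out)
E
python3 - <<'E'
from h import *
np.set_printoptions(precision=4,suppress=True)
im=cv2.imread("pics/w1.png");o=dict(np.load("w1.npz"))
C=circles(im,[(240,193),(281,203),(323,196),(361,176),(393,137)],[13,13,13,13,22]);print(C)
P=plane(*rays("wrist",C[:,:2],o),.02);print(P)
p,e=fit(P);print(p,e);print(arc(p,ANG))
T=rays("top",[(302,191),(283,176),(259,168),(234,169),(207,181)])
im=cv2.imread("pics/top0.png");C=circles(im,[(302,191),(283,176),(259,168),(234,169),(207,181)],[8,8,8,8,12]);print(C)
T=rays("top",C[:,:2]);print(plane(*T,.02));print(cross(T,rays("wrist",circles(cv2.imread("pics/w1.png"),[(240,193),(281,203),(323,196),(361,176),(393,137)],[13,13,13,13,22])[:,:2],o)))
E
```

```text
[[240.1216 193.9547  12.1213  13.0115  88.    ]
 [281.05   202.8374  12.4524  13.2533  87.    ]
 [323.3803 196.7443  12.8489  13.3743  86.    ]
 [361.3977 175.8287  13.1244  13.5452  88.    ]
 [392.8391 136.2668  20.986   21.5119  89.    ]]
[[ 0.5675 -0.0003  0.02  ]
 [ 0.6003  0.0396  0.02  ]
 [ 0.6164  0.0888  0.02  ]
 [ 0.6134  0.1404  0.02  ]
 [ 0.5867  0.1936  0.02  ]]
[ 0.4776  0.1066 -0.8751] [0.588  0.3162 0.1128 0.2215 0.7516]
[[ 0.5674 -0.0009]
 [ 0.6004  0.0393]
 [ 0.6165  0.0887]
 [ 0.6134  0.1406]
 [ 0.5867  0.1943]]
[[301.0528 191.4668   7.6569   7.8152  89.    ]
 [282.1605 175.4      7.5865   7.7445  89.    ]
 [258.6946 167.4227   7.4775   7.7922  89.    ]
 [233.7805 168.4173   7.3496   7.8675  90.    ]
 [207.3063 180.6171  11.7458  12.3814  90.    ]]
[[ 0.5684 -0.0014  0.02  ]
 [ 0.6014  0.0386  0.02  ]
 [ 0.6175  0.088   0.02  ]
 [ 0.6146  0.1398  0.02  ]
 [ 0.5879  0.1935  0.02  ]]
[[ 0.5683 -0.0012  0.0179]
 [ 0.6014  0.0389  0.0175]
 [ 0.6177  0.0884  0.017 ]
 [ 0.6149  0.1405  0.0164]
 [ 0.5877  0.1939  0.0182]]
```

>>> {"op": "shift_gripper", "data": {"plan": [{"trans":[0,-0.8,0],"aperture":0},{"trans":[0,-0.8,0],"aperture":0},{"trans":[0.6,0,0],"aperture":0},{"trans":[0.6,0,0],"aperture":0},{"aperture":0},{"aperture":0},{"aperture":0}]}}

```text
t: 2.75
eef_pos: [0.4995, 0.057, 0.2503]
tool_rot: [0.0, 0.231, 0.973, 0.0]
contact_force: [-0.3, -0.1, 0.0]
gripper_width: -0.003
grasp_force: 0.0
```

```bash
python3 - <<'E'
from h import *
o=bot.get_obs();im=read_camera("wrist");cv2.imwrite("pics/w2.png",im)
np.savez("w2.npz",**o)
E
```

```text
(no output)
```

View pics/w2.png

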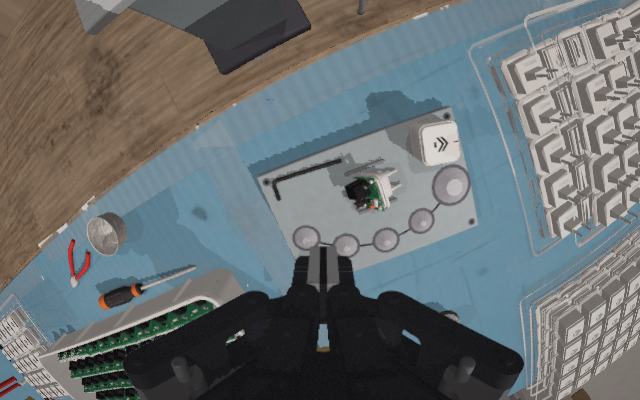

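In the second wrist view the plungers are at about (306,238), (346,245), (386,240) and (421,220), with the pad at (450,185). I'll cross-check these and work out the moves.

```bash
python3 - <<'E'
from h import *
np.set_printoptions(precision=4,suppress=True)
o1=dict(np.load("w1.npz"));o2=dict(np.load("w2.npz"))
A=circles(cv2.imread("pics/w1.png"),[(240,193),(281,203),(323,196),(361,176),(393,137)],[13,13,13,13,22])
B=circles(cv2.imread("pics/w2.png"),[(306,238),(346,245),(386,240),(421,220),(450,185)],[13,13,13,13,19]);print(B)
a=rays("wrist",A[:,:2],o1);b=rays("wrist",B[:,:2],o2)
P=plane(*b,.02);print(P);print(cross(a,b)[:4])
im=cv2.imread("pics/top0.png");C=circles(im,[(302,191),(283,176),(259,168),(234,169),(207,181)],[8,8,8,8,12])
Q=(plane(*a,.02)+P)/2; Q=(Q+plane(*rays("top",C[:,:2]),.02))/2
p,e=fit(Q);print(p,e);np.save("p.npy",p)
s=arc(p,ANG);m=arc(p,MID);print(s,m)
o=bot.get_obs();pre=arc(p,np.array([-.024/.14]))[0]
print(pre,togo(o,[*pre,.08]))
# waypoints every ~13 mm along arc in tool axes
g=np.linspace(-.024/.14,ANG[-1],20);w=arc(p,g)
print(np.c_[g[1:]*140,rot(o).inv().apply(np.c_[np.diff(w,axis=0),np.zeros(19)])])
E
```

```text
[[306.1793 237.8219  11.5738  12.8566  84.    ]
 [345.5326 246.0761  11.5393  12.8288  79.    ]
 [385.6175 239.6349  11.0315  12.4707  88.    ]
 [421.0276 220.5573  10.934   12.5294  89.    ]
 [450.8217 184.7103  17.4737  19.8554  89.    ]]
[[ 0.5676 -0.0005  0.02  ]
 [ 0.6006  0.0388  0.02  ]
 [ 0.6161  0.0886  0.02  ]
 [ 0.6131  0.1403  0.02  ]
 [ 0.5862  0.1934  0.02  ]]
[[ 0.5676 -0.0004  0.02  ]
 [ 0.6006  0.0391  0.0194]
 [ 0.6168  0.0886  0.0187]
 [ 0.6137  0.1404  0.0189]]
[ 0.4781  0.1061 -0.8748] [0.4345 0.0808 0.1347 0.1315 0.4409]
[[ 0.5679 -0.0013]
 [ 0.6009  0.0388]
 [ 0.617   0.0883]
 [ 0.6139  0.1402]
 [ 0.5872  0.1939]] [[0.5863 0.0172]
 [0.6113 0.0628]
 [0.6179 0.1144]
 [0.6035 0.1685]]
[ 0.5483 -0.0151] [-0.0757 -0.0422  0.1702]
[[-11.2958  -0.0065   0.0109   0.    ]
 [  1.4084  -0.0055   0.0115   0.    ]
 [ 14.1126  -0.0044   0.0119   0.    ]
 [ 26.8168  -0.0033   0.0123   0.    ]
 [ 39.521   -0.0022   0.0125   0.    ]
 [ 52.2252  -0.001    0.0127   0.    ]
 [ 64.9294   0.0001   0.0127   0.    ]
 [ 77.6336   0.0013   0.0126   0.    ]
 [ 90.3378   0.0024   0.0125   0.    ]
 [103.042    0.0035   0.0122   0.    ]
 [115.7462   0.0046   0.0118  -0.    ]
 [128.4505   0.0057   0.0114  -0.    ]
 [141.1547   0.0067   0.0108  -0.    ]
 [153.8589   0.0076   0.0101  -0.    ]
 [166.5631   0.0085   0.0094  -0.    ]
 [179.2673   0.0093   0.0086  -0.    ]
 [191.9715   0.0101   0.0077  -0.    ]
 [204.6757   0.0107   0.0068  -0.    ]
 [217.3799   0.0113   0.0058  -0.    ]]
```

To row units: 0.03 m is 0.6, -0.018 m is -0.36.

>>> {"op": "shift_gripper", "data": {"plan": [{"trans":[-0.36,-0.24,0],"aperture":0},{"trans":[-0.36,-0.24,0],"aperture":0},{"trans":[-0.36,-0.24,0],"aperture":0},{"trans":[-0.36,-0.24,0],"aperture":0},{"trans":[0,0,0.6],"aperture":0},{"trans":[0,0,0.6],"aperture":0},{"trans":[0,0,0.6],"aperture":0},{"trans":[0,0,0.6],"aperture":0},{"trans":[0,0,0.6],"aperture":0},{"trans":[0,0,0.4],"aperture":0},{"trans":[0,0,0.2],"aperture":0},{"aperture":0},{"aperture":0},{"aperture":0}]}}

```text
t: 4.2
eef_pos: [0.5426, -0.0188, 0.0711]
tool_rot: [0.001, 0.231, 0.973, 0.0]
contact_force: [0.1, -0.7, 0.7]
gripper_width: 0.001
grasp_force: 0.0
```

```bash
python3 - <<'E'
from h import *
np.set_printoptions(precision=4,suppress=True)
p=np.load("p.npy");o=bot.get_obs();pre=arc(p,np.array([-.03/.14]))[0]
print(o["eef_pos"],rot(o).as_matrix(),togo(o,[*pre,.044]))
E
```

```text
[ 0.5426 -0.0188  0.0711] [[-0.8929  0.4502  0.0022]
 [ 0.4502  0.8929  0.0002]
 [-0.0019  0.0012 -1.    ]] [0.     0.0009 0.0271]
```

To row units: 0.01 m is 0.2, 0.007 m is 0.14.

>>> {"op": "shift_gripper", "data": {"plan": [{"trans":[0,0.02,0.2],"aperture":0},{"trans":[0,0,0.2],"aperture":0},{"trans":[0,0,0.14],"aperture":0},{"aperture":0},{"aperture":0}]}}

```text
t: 4.7
eef_pos: [0.5417, -0.0179, 0.0426]
tool_rot: [-0.0, 0.231, 0.973, -0.0]
contact_force: [-0.3, 0.5, 1.0]
gripper_width: -0.001
grasp_force: 0.0
```

```bash
python3 - <<'E'
from h import *
np.set_printoptions(precision=4,suppress=True)
p=np.load("p.npy");o=bot.get_obs();pre=arc(p,np.array([-.03/.14]))[0]
print(o["eef_pos"],togo(o,[*pre,.044]))
s=np.r_[-.03,np.arange(-.024,.1625,.0065)];s=np.r_[s,.1625+.0055*np.arange(1,11)]
w=arc(p,s/.14);print(np.c_[s[1:]*1e3,rot(o).inv().apply(np.c_[np.diff(w,axis=0),np.zeros(len(w)-1)])[:,:2]*1e3].round(1).tolist())
im=read_camera("scene")[110:260,180:380];cv2.imwrite("pics/s2.png",cv2.resize(im,None,fx=4,fy=4))
E
```

```text
[ 0.5417 -0.0179  0.0426] [-0.0012  0.0005 -0.0014]
[[-24.0, -3.4, 4.9], [-17.5, -3.4, 5.5], [-11.0, -3.2, 5.7], [-4.5, -2.9, 5.8], [2.0, -2.6, 5.9], [8.5, -2.4, 6.1], [15.0, -2.1, 6.2], [21.5, -1.8, 6.3], [28.0, -1.5, 6.3], [34.5, -1.2, 6.4], [41.0, -0.9, 6.4], [47.5, -0.6, 6.5], [54.0, -0.3, 6.5], [60.5, 0.0, 6.5], [67.0, 0.3, 6.5], [73.5, 0.6, 6.5], [80.0, 0.9, 6.4], [86.5, 1.2, 6.4], [93.0, 1.5, 6.3], [99.5, 1.8, 6.2], [106.0, 2.1, 6.2], [112.5, 2.4, 6.1], [119.0, 2.6, 5.9], [125.5, 2.9, 5.8], [132.0, 3.2, 5.7], [138.5, 3.4, 5.5], [145.0, 3.7, 5.3], [151.5, 3.9, 5.2], [158.0, 4.2, 5.0], [168.0, 6.9, 7.3], [173.5, 4.0, 3.8], [179.0, 4.1, 3.6], [184.5, 4.3, 3.5], [190.0, 4.4, 3.3], [195.5, 4.5, 3.1], [201.0, 4.7, 2.9], [206.5, 4.8, 2.7], [212.0, 4.9, 2.6], [217.5, 5.0, 2.4]]
```

View pics/s2.png

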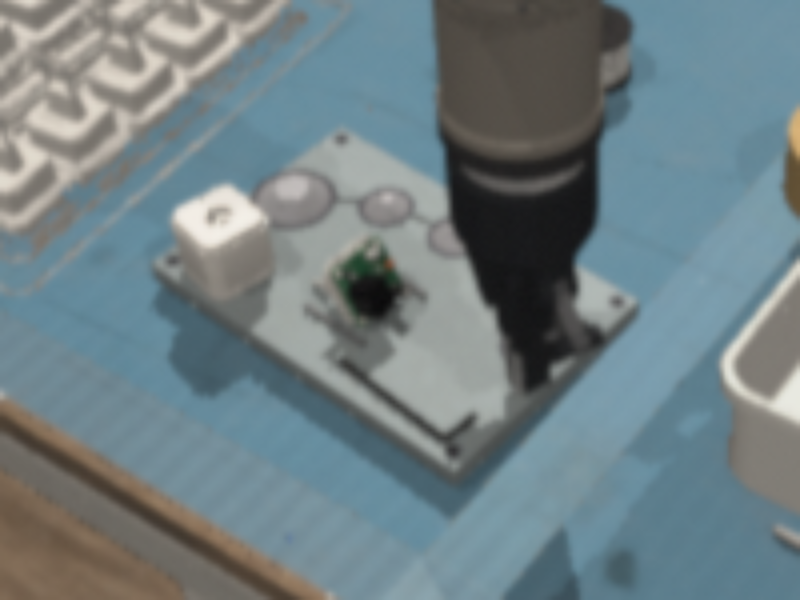

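The fingers stand closed on the plate's p1 end, clear of the hex key, whose short leg is at (465,425) in the crop. The module and cap have not moved. I'll sweep onto plunger 1 and check the force there.

To row units: 0.006 m is 0.12, 0.005 m is 0.1.

>>> {"op": "shift_gripper", "data": {"plan": [{"trans":[-0.08,0.1,0],"aperture":0},{"trans":[-0.08,0.12,0],"aperture":0},{"trans":[-0.06,0.12,0],"aperture":0},{"trans":[-0.06,0.1,0],"aperture":0},{"trans":[-0.04,0.12,0],"aperture":0},{"aperture":0}]}}

```text
t: 5.35
eef_pos: [0.5705, 0.0013, 0.0434]
tool_rot: [0.001, 0.231, 0.973, 0.001]
contact_force: [0.6, -0.3, 2.9]
gripper_width: 0.003
grasp_force: 1.6
```

```bash
python3 - <<'E'
from h import *
np.set_printoptions(precision=4,suppress=True)
p=np.load("p.npy");o=bot.get_obs();print(o["eef_pos"],o["contact_force"],togo(o,[*arc(p,np.array([.0/.14]))[0],.043]),togo(o,[*arc(p,np.array([.028/.14]))[0],.043]))
E
```

```text
[0.5705 0.0013 0.0434] [ 0.6341 -0.2969  2.8693] [ 0.0012 -0.0035  0.0004] [-0.0073  0.0231  0.0005]
```

To row units: 0.0015 m is 0.03.

>>> {"op": "shift_gripper", "data": {"plan": [{"trans":[0,0,0.03],"aperture":0},{"aperture":0}]}}

```text
t: 5.55
eef_pos: [0.5701, 0.0009, 0.0419]
tool_rot: [0.001, 0.231, 0.973, 0.001]
contact_force: [2.7, 2.0, 3.9]
gripper_width: -0.001
grasp_force: 1.9
```

>>> {"op": "shift_gripper", "data": {"plan": [{"aperture":0}]}}

```text
t: 5.65
eef_pos: [0.5698, 0.0006, 0.0419]
tool_rot: [0.001, 0.231, 0.973, 0.001]
contact_force: [1.9, 1.3, 4.5]
gripper_width: -0.0
grasp_force: 2.0
```

```bash
python3 - <<'E'
from h import *
np.set_printoptions(precision=4,suppress=True)
for i in range(3):
    o=bot.get_obs();read_camera("scene");print(o["eef_pos"],o["contact_force"])
im=read_camera("wrist")[150:330,160:460];cv2.imwrite("pics/w3.png",cv2.resize(im,None,fx=2.5,fy=2.5))
E
```

```text
[0.5698 0.0006 0.0419] [1.8692 1.3416 4.4681]
[0.5696 0.0005 0.0419] [1.8953 1.1805 3.7692]
[0.5694 0.0004 0.0418] [1.2821 2.023  4.673 ]
```

View pics/w3.png

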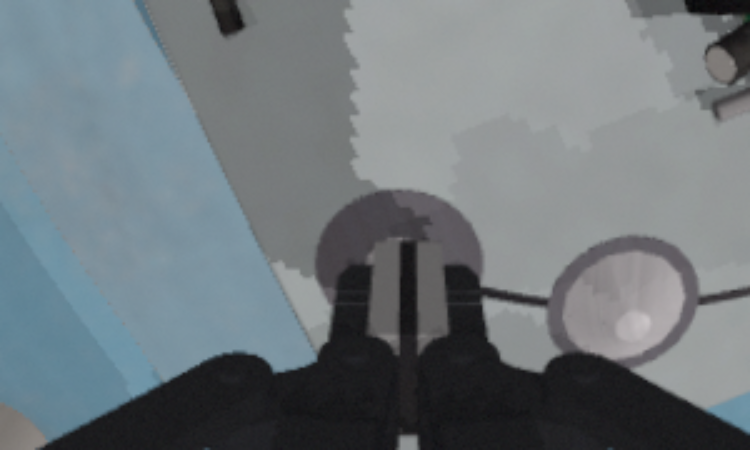

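The crop shows the fingertips centred on plunger 1 at about (405,260), with plunger 2 ahead at (625,300). Upward force is about 4 N, which puts the dip at 5–6 mm. I'll carry on past plunger 2 at the same height.

To row units: 0.007 m is 0.14, 0.006 m is 0.12.

>>> {"op": "shift_gripper", "data": {"plan": [{"trans":[-0.04,0.12,0],"aperture":0},{"trans":[-0.04,0.12,0],"aperture":0},{"trans":[-0.04,0.12,0],"aperture":0},{"trans":[-0.04,0.12,0],"aperture":0},{"trans":[-0.02,0.12,0],"aperture":0},{"trans":[-0.02,0.12,0],"aperture":0},{"trans":[-0.02,0.14,0],"aperture":0},{"trans":[0,0.12,0],"aperture":0},{"aperture":0},{"aperture":0}]}}

```text
t: 6.85
eef_pos: [0.6013, 0.0394, 0.0418]
tool_rot: [0.0, 0.231, 0.973, 0.0]
contact_force: [0.2, -0.6, 3.5]
gripper_width: -0.0
grasp_force: 2.0
```

```bash
python3 - <<'E'
from h import *
np.set_printoptions(precision=4,suppress=True)
p=np.load("p.npy");o=bot.get_obs();print(o["eef_pos"],o["contact_force"])
for s in (.0523,.08,.1046): print(s,togo(o,[*arc(p,np.array([s/.14]))[0],.0415]))
E
```

```text
[0.6013 0.0394 0.0418] [ 0.2027 -0.6381  3.5386]
0.0523 [ 0.0001 -0.0007  0.0003]
0.08 [0.0019 0.0269 0.0003]
0.1046 [0.008  0.0507 0.0004]
```

Right on plunger 2, and it is pressed. Next is plunger 3.

To row units: 0.007 m is 0.14, 0.006 m is 0.12.

>>> {"op": "shift_gripper", "data": {"plan": [{"trans":[0,0.12,0],"aperture":0},{"trans":[0,0.14,0],"aperture":0},{"trans":[0.02,0.14,0],"aperture":0},{"trans":[0.02,0.14,0],"aperture":0},{"trans":[0.02,0.12,0],"aperture":0},{"trans":[0.02,0.12,0],"aperture":0},{"trans":[0.04,0.12,0],"aperture":0},{"trans":[0.04,0.12,0],"aperture":0},{"aperture":0},{"aperture":0}]}}

```text
t: 7.85
eef_pos: [0.6169, 0.0887, 0.0418]
tool_rot: [0.0, 0.231, 0.973, 0.0]
contact_force: [-0.7, -0.4, 3.4]
gripper_width: 0.002
grasp_force: 2.0
```

```bash
python3 - <<'E'
from h import *
np.set_printoptions(precision=4,suppress=True)
p=np.load("p.npy");o=bot.get_obs();print(o["eef_pos"],o["contact_force"])
for s in (.1046,.13,.1569): print(s,togo(o,[*arc(p,np.array([s/.14]))[0],.0415]))
E
```

```text
[0.6169 0.0887 0.0418] [-0.7064 -0.4247  3.4362]
0.1046 [-0.0003 -0.0004  0.0003]
0.13 [0.0103 0.0227 0.0003]
0.1569 [0.0258 0.0446 0.0004]
```

To row units: 0.006 m is 0.12, 0.005 m is 0.1.

>>> {"op": "shift_gripper", "data": {"plan": [{"trans":[0.04,0.12,0],"aperture":0},{"trans":[0.06,0.12,0],"aperture":0},{"trans":[0.06,0.12,0],"aperture":0},{"trans":[0.06,0.12,0],"aperture":0},{"trans":[0.06,0.1,0],"aperture":0},{"trans":[0.08,0.12,0],"aperture":0},{"trans":[0.08,0.1,0],"aperture":0},{"trans":[0.08,0.1,0],"aperture":0},{"aperture":0},{"aperture":0}]}}

```text
t: 8.85
eef_pos: [0.6136, 0.141, 0.0417]
tool_rot: [-0.0, 0.231, 0.973, 0.001]
contact_force: [-0.6, 0.6, 3.1]
gripper_width: 0.003
grasp_force: 2.1
```

```bash
python3 - <<'E'
from h import *
np.set_printoptions(precision=4,suppress=True)
p=np.load("p.npy");o=bot.get_obs();print(o["eef_pos"],o["contact_force"])
for s in (.1569,.172,.187,.202,.2174): print(s,togo(o,[*arc(p,np.array([s/.14]))[0],.0415]))
E
```

```text
[0.6136 0.141  0.0417] [-0.5581  0.5508  3.067 ]
0.1569 [-0.0007 -0.0006  0.0002]
0.172 [0.0098 0.0103 0.0002]
0.187 [0.0213 0.02   0.0002]
0.202 [0.0337 0.0283 0.0003]
0.2174 [0.0474 0.0354 0.0003]
```

To row units: 0.006 m is 0.12, 0.005 m is 0.1.

>>> {"op": "shift_gripper", "data": {"plan": [{"trans":[0.1,0.1,0],"aperture":0},{"trans":[0.1,0.1,0],"aperture":0},{"trans":[0.12,0.1,0],"aperture":0},{"trans":[0.12,0.1,0],"aperture":0},{"trans":[0.12,0.08,0],"aperture":0},{"trans":[0.12,0.08,0],"aperture":0},{"trans":[0.1,0.06,0],"aperture":0},{"trans":[0.1,0.06,0],"aperture":0},{"trans":[0.08,0.04,0],"aperture":0},{"aperture":0},{"aperture":0},{"aperture":0},{"aperture":0},{"aperture":0}]}}

```text
t: 10.25
eef_pos: [0.5865, 0.1946, 0.0414]
tool_rot: [-0.0, 0.231, 0.973, 0.0]
contact_force: [-0.7, 3.0, 3.9]
gripper_width: 0.002
grasp_force: 2.3
```

```bash
python3 - <<'E'
from h import *
np.set_printoptions(precision=4,suppress=True)
p=np.load("p.npy");o=bot.get_obs();print(o["eef_pos"],togo(o,[*arc(p,ANG[-1:])[0],.0415]))
for i in range(3): print(bot.get_obs()["contact_force"]);im=read_camera("wrist")
a=cv2.resize(im[120:340,160:500],None,fx=2,fy=2);cv2.imwrite("pics/w4.png",a)
cv2.imwrite("pics/t4.png",cv2.resize(read_camera("top")[130:280,170:370],None,fx=4,fy=4,interpolation=2))
E
```

```text
[0.5865 0.1946 0.0414] [-0.001  -0.0003 -0.0001]
[-0.6621  2.9818  3.8677]
[-1.3201  3.3338  4.8528]
[-1.0857  2.0281  4.6413]
```

View pics/w4.png

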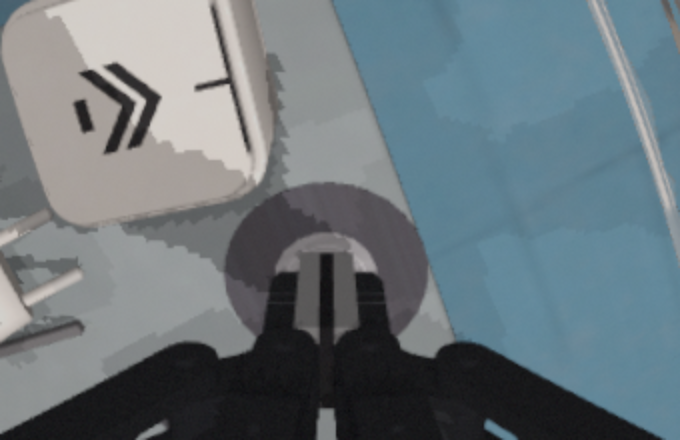

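View pics/t4.png

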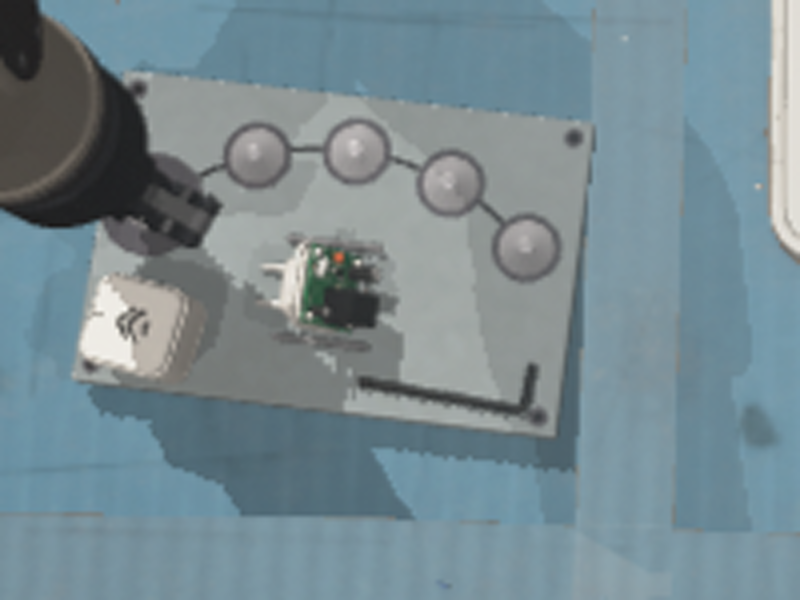

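The wrist view shows the tips on the centre of the pad at about (325,270), with the pad sunk under them. The top view shows all four plungers back up and the module, cap and hex key where they were. Force is about 4.5 N with the pad roughly 7.5 mm down, so I'm handing in now.

```bash
python3 -c "
from station import bot, read_camera, camera_info
print(bot.hand_in())"
```

```text
the job is handed in; nothing more can be done
None
```

I swept the closed fingers over all four plungers in one low pass and handed in while holding the big pad about 7.5 mm down at roughly 4.5 N; the last camera view showed the plungers back up and the module, cap and hex key where they started, but hand-in returned no verdict.

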